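# Stamp the tile on the slanted stand

### The job

Take the rectangular block stamp (not the round one) from the plywood board and press it flat and square inside the painted rectangle of the tile on the slanted stand, long side along long side, pushing the sprung tile down about 6 mm (never to its stop) and holding it there for a second. Lift it straight off so that it does not slide over the tile, then stand it upright, face down, fully on the plywood board, clear of the round stamp, and let go; touch the tile with nothing but this stamp and leave the round stamp, the mug and the glaze jar where they are.

Things in the scene. Friction and masses are not known exactly. Their poses are not given: they have to be found in the camera images.
- block_stamp_centre (a point): Centre, 40 mm above its face, of the rectangular hand stamp: wooden block 70 x 50 mm (its x by its y) and 18 mm high, with a black rubber sheet as the lowest 5 mm, and on top an upright handle slab 56 mm (x) x 24 mm (y) reaching from 18 to 80 mm above the face. It weighs about 0.2 kg and stands face down on the board, z up. The handle is well gripped across its 24 mm at 50 mm above the face
- block_stamp_face (a point): Centre of the flat rubber face of the rectangular stamp, its underside, 40 mm below its centre; same axes as the stamp (z from the face to the handle, x along the 70 mm)
- round_stamp_centre (a point): Centre (half-way up) of the other stamp, a bystander: round wooden stamp 54 mm in diameter, 80 mm high, with a round turned knob handle, standing on the same board
- board_top (a point): Centre of the top of the fixed plywood board on which the stamps stand, 130 mm (x) x 270 mm (y), 16 mm thick; z up
- tile_mark (a point): Centre of the face of the white tile, 150 x 150 x 10 mm, and of the thin blue rectangle on it, 90 mm (x) x 70 mm (y): 10 mm to spare round the stamp. z is the tile's outward normal, 30 degrees from vertical, leaning over the stand's low front, which is turned roughly to the robot's left; x points up the slope, y is level. The point is about 115 mm above the table. The stand is fixed, foot 190 x 180 mm
- tile_bed (a joint): How far the tile and the wooden bed it is fixed on (180 x 176 mm; ledge and clips stay below the tile's face) are pushed in together along the tile's normal, on springs (m): 0 at rest, hard stop at 0.012. It takes about 1.5 N to start and 1.2 N more per mm (about 9 N at 6 mm), and springs back by itself
- mug_centre (a point): Centre of a terracotta mug, 84 mm in diameter, 85 mm high, a bystander beyond the work
- jar_centre (a point): Centre of a blue glaze jar with a white cap, 72 mm in diameter, 115 mm high, a bystander beyond the work

How it is judged:
On the way, in this order (a step that is already met when the one before it is completed fails the run):
1. the block stamp is pressed flat inside the painted rectangle, long side along long side, the tile pushed down 3.5 mm or more, and held for half a second (value of joint tile_bed above 0.0035 m and contact force between block_stamp and tile_bed above 3 N and x of block_stamp_face in the frame of tile_mark between -0.01 and 0.01 m and y of block_stamp_face in the frame of tile_mark between -0.01 and 0.01 m and angle between the z axis of block_stamp_face and the z axis of tile_mark, either way round below 0.12 rad and angle between the x axis of block_stamp_face and the x axis of tile_mark, either way round below 0.2 rad), for 0.5 s.
2. the stamp is lifted straight off: 3 to 20 mm off the tile while still over the rectangle, tile sprung back (z of block_stamp_face in the frame of tile_mark between 0.003 and 0.02 m and value of joint tile_bed below 0.001 m and contact force between block_stamp and tile_bed below 0.1 N and x of block_stamp_face in the frame of tile_mark between -0.015 and 0.015 m and y of block_stamp_face in the frame of tile_mark between -0.015 and 0.015 m), for 0.02 s.
3. the stamp is carried well clear of the tile (distance between block_stamp_face and tile_mark above 0.05 m), for 0.1 s.
At the end, for the whole second after the job is handed in: The block stamp stands upright (within 0.08 rad), face down and at rest on the plywood board, its centre within 50 mm along the board's x and 115 mm along its y of the board's centre; the tile has sprung back (within 1 mm); the bystanders have not moved more than 20 mm (x of block_stamp_face in the frame of board_top between -0.05 and 0.05 m and y of block_stamp_face in the frame of board_top between -0.115 and 0.115 m and z of block_stamp_face in the frame of board_top between -0.006 and 0.006 m and angle between block_stamp_face's own z axis and vertical below 0.08 rad and linear speed of block_stamp below 0.02 m/s and value of joint tile_bed below 0.001 m); the robot touches nothing.
It fails at once if the stamp touches or slides over the tile or its bed more than 13 mm off the middle of the painted rectangle, or twisted more than 0.3 rad in it (contact force between block_stamp and tile_bed above 0.5 N and (x of block_stamp_face in the frame of tile_mark above 0.013 m or x of block_stamp_face in the frame of tile_mark below -0.013 m or y of block_stamp_face in the frame of tile_mark above 0.013 m or y of block_stamp_face in the frame of tile_mark below -0.013 m or angle between the x axis of block_stamp_face and the x axis of tile_mark, either way round above 0.3 rad)).
It fails at once if the tile is rammed to its stop (value of joint tile_bed above 0.0112 m).
It fails at once if the tile or its bed is pushed with the fingers or arm (contact force between any of the fingers, the arm and tile_bed above 1 N).
It fails at once if the tile is stamped with the round stamp (contact force between round_stamp and tile_bed above 0.5 N).
It fails at once if the round stamp, the mug or the jar is moved (distance of any of round_stamp_centre, mug_centre, jar_centre from where it was at the start of the episode above 0.02 m).
It also fails if it takes over 72 s, if anything falls off the work surface, if the arm or the gripper's body presses on something with over 40 N, if the wrist force passes 120 N, or if a joint passes its speed limit or range.

### The arm

A 6-joint arm with a two-finger parallel gripper is mounted at the origin on the work surface. World frame = base frame: x ahead of the robot, y to its left, z up, the work surface at z = 0. Lengths are in m, angles in rad, forces in N, time in s.
With the tool pointing down it reaches from about 0.375 to 0.975 m from the base axis. Payload 3.8 kg.
Tool frame: the origin (TCP) lies on the centre line of the jaws, within the pads' length; the fingertips stand 14 mm ahead of it and the grasp point (between the pads) lies 5 mm behind it; z points along the fingers, y is the line along which they close (so a half turn about z gives the same grasp; the last joint's range is limited). The gripper opens to 85 mm and grips with 20 to 120 N. Pads are 22 mm wide; open, the fingers measure 114 mm over their backs; the gripper's body (76 mm by 85 mm) begins 54 mm behind the grasp point. The pads swing forward as they close: fully open they stand 13 mm farther back than shut.
Start: joints at [1.075, 0.264, 1.604, -0, 1.274, -0.037], TCP at [0.299, 0.605, 0.245] pointing down, gripper open.
Joint ranges: [-2.63, 2.63], [-0.94, 2.18], [0.31, 2.57], [-1.31, 4.45], [0, 2.66], [-2.55, 2.55]. Speed limits (rad/s): [2.57, 2.57, 3.14, 3.14, 3.14, 3.14].

### API

Orientations are given as a rotation vector (axis times angle).
In Python, from workcell import bot, eyes, spot_in gives the robot as it stands.
- The arm moves only by the tool carry_out, never from a script. Its argument "series" is text: rows parted by semicolons, each of 4 numbers parted by spaces: the shift along the world's x, y, z in m, then the turn about the world's z in degrees. In form: tx ty tz roll; .... A call has 1 to 20 rows; each row shifts and turns the commanded pose from where the row before left it; what a row does not reach is not made up. A row lasts 1/8 s, in which the tool goes at most 62.5 mm and 10.7 degrees, less where a joint would pass 70% of its speed; a pose out of reach is approached as far as the arm can. A call is refused whole if a number of a shift passes 0.0625 or a number of a turn 10.7, either way. A call with a gripper value outside its range is refused whole. "jaw" is the gripper command: -1 is shut, 1 is fully open, values between are in proportion, set as the call begins (left out, the last holds). The fingers move at their own pace and stop on an object; "grip_force" is the grip in N (left out, the last holds). Time passes only in rows, so rows that do not move let the fingers close. It gives the time, the measured TCP pose, the force, the opening and the grip force at its end, in the units of the state.
- bot.read_state(): the state, without advancing time (a new reading comes with each control period).
- eyes.read_camera(name): name is "scene" or "top" or "wrist"; returns (picture, depth): 400x640x3 uint8, blue, green, red; 400x640 float32, m along the optical axis (not along the pixel's ray), 0 where there is no reading.
- eyes.get_calibration(name): a dict with "K" (3x3 intrinsics, pixels), "position" and "rotation" of the camera in the world; the wrist camera has in their place "T_tool_cam" (4x4, takes a point from camera to tool coordinates, whose origin is the TCP and whose axes are the flange's). Camera axes: x right, y down, z forward; pixel columns grow to the right and rows downward; lengths in m; the calibration is good to about 2 mm. A picture is of the moment at which its call begins: read the wrist's pose just before it. get_calibration takes no time and is no camera call.
- bot.finish_job(): hands the job in; it is judged then, once.
Trained networks look in the newest picture that a camera, given by its name, has taken for a name from the list of things; names that differ only in an ending like _2 or _b are one class to them, and where a whole thing is asked for, a point or a joint stands for the part that bears it (a point fixed in the world has none). Each returns a list of dicts, best first, with "score" (0 to 1); they miss things now and then, are a little off and sometimes report something else, mostly with a low value. They report only what shows in the picture. A call takes as long as a camera call.
- spot_in(camera, target): "rect" ([centre column, centre row, width, height] in pixels, round what is visible of it).
The state is a dict: "time": time; "q": joint angles; "joint_vel": joint speeds; "joint_torque": joint torques, N m; "tool_pos": TCP position; "tcp_rot": TCP orientation; "wrist_force": force on the tool from outside, world axes, zero at the start; "torque": the same for the moment, N m; "width": opening from 0.0 (shut) to 1.0 (fully open); "grip_force": force on a finger pad.
Only numpy, scipy, OpenCV 4.12 (cv2) and the standard library are available. Lean on these libraries where they do the work, as an engineer would, in place of code of your own. Each camera call takes 0.05 s, during which the arm holds its last target. There are 200 camera calls.

## Working session

There is one attempt and no reset: what is moved stays moved. The work goes in short steps, Python scripts to look and compute and a tool call to move; the robot and the scene stay as the last step left them, time stands still between calls to the robot, and variables do not carry over. Pictures are saved under pics/ and viewed, at most 10 in all, crops included, and the job is handed in when it is done.

Besides the shell and the picture viewer there is one more tool, called after "Emit:" as name(argument=value, ...) on one line, values as JSON. carry_out: Moves the arm, as the interface text tells. Its arguments: {"type":"object","properties":{"series":{"type":"string"},"jaw":{"type":"number"},"grip_force":{"type":"number"}},"required":["series"]}

```bash
mkdir -p pics
cat > h.py <<'E'
import numpy as np,cv2
from workcell import bot,eyes,spot_in
from scipy.spatial.transform import Rotation as R
def T(name):
    c=eyes.get_calibration(name);M=np.eye(4)
    if name=="wrist":
        s=bot.read_state();M[:3,:3]=R.from_rotvec(s["tcp_rot"]).as_matrix();M[:3,3]=s["tool_pos"]
        M=M@np.array(c["T_tool_cam"])
    else: M[:3,:3]=c["rotation"];M[:3,3]=c["position"]
    return np.array(c["K"]),M
def cloud(name):
    K,M=T(name);p,d=eyes.read_camera(name)
    v,u=np.mgrid[:400,:640]
    X=np.stack([(u-K[0,2])/K[0,0]*d,(v-K[1,2])/K[1,1]*d,d],-1)@M[:3,:3].T+M[:3,3]
    X[d==0]=np.nan
    return p,X
E
python3 - <<'E'
from h import *
for n in("top","scene"):
    p,X=cloud(n);np.save(n+".npy",X);cv2.imwrite(f"pics/{n}0.png",p)
    for t in("block_stamp_centre","round_stamp_centre","board_top","tile_mark","tile_bed","mug_centre","jar_centre"):
        for r in spot_in(n,t)[:2]:
            u,v=map(int,r["rect"][:2]);print(n,t,round(r["score"],2),np.round(r["rect"]),np.round(X[v,u],3))
E
```

```text
top block_stamp_centre 0.77 [208. 237.  35.  34.] [0.991 0.509 1.384]
top round_stamp_centre 0.7 [263. 253.  28.  26.] [0.788 0.305 1.181]
top board_top 0.81 [236. 248. 132.  91.] [0.926 0.443 1.319]
top tile_mark 0.97 [405. 257.  88.  92.] [ 0.181 -0.302  0.574]
top tile_bed 0.85 [404. 258.  89.  87.] [ 0.185 -0.297  0.578]
top mug_centre 0.71 [323. 164.  40.  58.] [ 0.08  -0.403  0.473]
top jar_centre 0.58 [251. 147.  36.  41.] [ 0.382 -0.1    0.775]
scene block_stamp_centre 0.75 [392. 135.  30.  44.] [ 1.444 -0.014  1.258]
scene round_stamp_centre 0.81 [343. 148.  22.  30.] [1.668 0.21  1.482]
scene board_top 0.57 [369. 151. 116.  62.] [1.538 0.08  1.352]
scene tile_mark 0.85 [230. 195. 110.  69.] [2.028 0.57  1.842]
scene tile_bed 0.79 [230. 193. 103.  66.] [2.043 0.584 1.856]
scene mug_centre 0.86 [351. 238.  38.  53.] [ 1.345 -0.113  1.159]
scene jar_centre 0.85 [417. 208.  38.  53.] [ 1.09  -0.368  0.904]
```

View pics/top0.png

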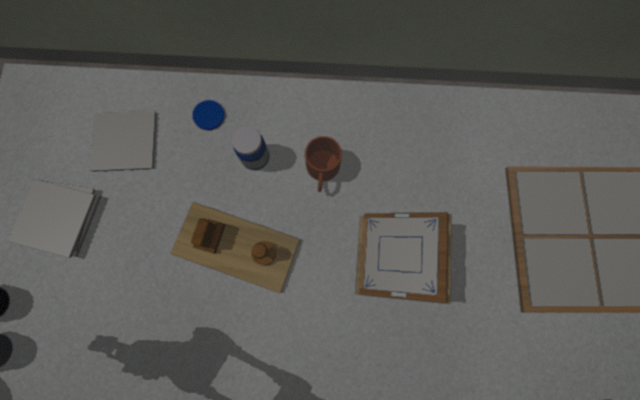

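View pics/scene0.png

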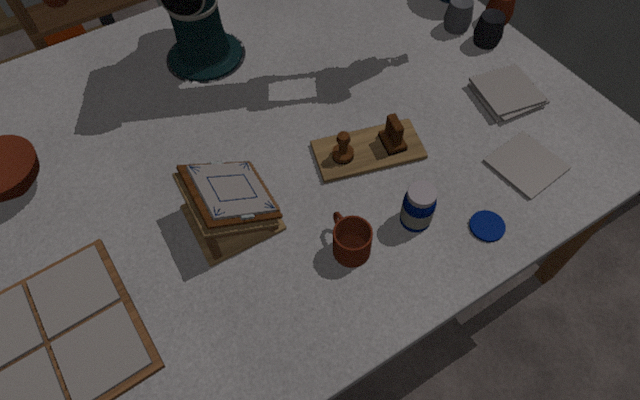

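```bash
sed -i 's/M\[:3,:3\]=c\["rotation"\]/M[:3,:3]=R.from_rotvec(c["rotation"]).as_matrix() if np.size(c["rotation"])==3 else c["rotation"]/' h.py
cat >> h.py <<'E'
def blue(p,X,roi):
    """plane normal and marked rectangle of the tile from the image region roi (u0,v0,u1,v1)"""
    u0,v0,u1,v1=roi;Q=X[v0:v1,u0:u1].reshape(-1,3);Q=Q[~np.isnan(Q).any(1)]
    c=Q.mean(0)
    for _ in range(8):
        n=np.linalg.svd(Q-c,full_matrices=False)[2][2];k=abs((Q-c)@n)<.003 if _ else abs((Q-c)@n)<.01
        c=Q[k].mean(0)
    return c,n*np.sign(n[2])
E
python3 - <<'E'
from h import *
print(eyes.get_calibration("top"))
for n in("top","scene"):
    p,X=cloud(n);np.save(n+".npy",X)
    L={"top":dict(blk=(208,237),rnd=(263,253),tile=(401,254),mug=(323,164),jar=(251,147),b1=(195,205),b2=(299,240),b3=(280,289),b4=(173,252)),"scene":dict(tile=(230,187),mug=(351,238),jar=(417,208))}[n]
    for k,(u,v) in L.items(): print(n,k,np.round(X[v,u],3))
    roi=(385,242,418,266) if n=="top" else (218,180,245,196)
    c,nn=blue(p,X,roi);print("plane",c,nn,np.degrees(np.arccos(nn[2])))
print(bot.read_state())
E
```

```text
{'K': array([[373.13027219,   0.        , 321.666752  ],
       [  0.        , 373.13027219, 200.55866835],
       [  0.        ,   0.        ,   1.        ]]), 'position': array([ 0.48112833, -0.00126623,  0.8740395 ]), 'rotation': array([-2.16185352,  2.04933983, -0.23241206])}
top blk [0.567 0.247 0.058]
top rnd [0.537 0.119 0.091]
top tile [ 0.548 -0.164  0.115]
top mug [0.766 0.004 0.005]
top jar [0.76  0.161 0.112]
top b1 [0.645 0.299 0.015]
top b2 [0.577 0.05  0.01 ]
top b3 [0.464 0.085 0.014]
top b4 [0.533 0.335 0.016]
plane [ 0.54916099 -0.16368618  0.11422371] [0.01908516 0.50106322 0.86520021] 30.09442527488469
scene tile [ 0.549 -0.165  0.113]
scene mug [0.744 0.02  0.005]
scene jar [0.798 0.148 0.096]
plane [ 0.55172745 -0.16390887  0.11445055] [0.00996263 0.50343775 0.86397406] 30.23423809831829
{'time': 0.9, 'q': array([ 1.07509237e+00,  2.63871907e-01,  1.60397385e+00,  8.07848370e-07,
        1.27368565e+00, -3.68804418e-02]), 'joint_vel': array([-0.0006125 , -0.00137583,  0.00168692,  0.00079332, -0.00065349,
        0.00042683]), 'joint_torque': array([ 7.53788972e-04, -5.15045607e+01, -3.67730713e+01,  4.90037348e-05,
        6.15748577e-04,  4.54440965e-06]), 'tool_pos': array([0.29894895, 0.60520414, 0.24531282]), 'tcp_rot': array([7.14409899e-01, 3.05926892e+00, 9.31308470e-05]), 'wrist_force': array([ 1.06216645, -0.36256286, -0.38660808]), 'torque': array([-0.0049124 , -0.03723948, -0.01240851]), 'grip_force': 0.0, 'width': 1.0013078491712186}
```

Run:
```python
from h import *
for n in("top","scene"):
    p=cv2.imread(f"pics/{n}0.png");X=np.load(n+".npy")
    def rect(m,lab):
        Q=X[m];r=cv2.minAreaRect((Q[:,:2]*1000).astype(np.float32));print(n,lab,len(Q),np.round(r,1).tolist() if 0 else r,Q[:,2].mean())
    near=np.hypot(X[...,0]-.57,X[...,1]-.24)<.07
    rect(near&(X[...,2]>.086),"handle top")
    rect(near&(X[...,2]>.024)&(X[...,2]<.05),"block")
    near=np.hypot(X[...,0]-.54,X[...,1]-.13)<.05
    rect(near&(X[...,2]>.06),"knob")
    # blue lines on tile
    d=p[...,0].astype(int)-p[...,2]
    m=(d>25)&(np.hypot(X[...,0]-.55,X[...,1]+.164)<.075)
    m[(np.hypot((X[...,0]-.55),(X[...,1]+.164)/.9)>.062)]=0
    Q=X[m]; nn=np.array([.0145,.502,.8648]); xa=np.array([0,-1,0]);xa=xa-nn*(nn@xa);xa/=np.linalg.norm(xa);ya=np.cross(nn,xa)
    o=np.array([.55,-.164,.1143]);q=np.stack([(Q-o)@xa,(Q-o)@ya],1)*1000
    r=cv2.minAreaRect(q.astype(np.float32));print(n,"mark",len(q),r,o+(xa*r[0][0]+ya*r[0][1])/1000)
    cv2.imwrite(f"pics/m_{n}.png",m*255)
```

```text
top handle top 314 ((574.4662475585938, 255.99270629882812), (24.550687789916992, 55.638710021972656), 77.7623519897461) 0.09365292923344172
top block 350 ((574.607666015625, 255.06649780273438), (49.783695220947266, 69.74644470214844), 77.43887329101562) 0.033506419303123036
top knob 197 ((541.9234619140625, 127.16445922851562), (29.21111297607422, 32.24542999267578), 76.1524658203125) 0.09030462747442605
top mark 0 ((0.0, 0.0), (0.0, 0.0), 0.0) [ 0.55   -0.164   0.1143]
scene handle top 204 ((578.5188598632812, 254.2229461669922), (24.614652633666992, 59.052711486816406), 77.12232208251953) 0.09388220229260262
scene block 318 ((577.8637084960938, 253.86593627929688), (50.854835510253906, 73.55064392089844), 78.55450439453125) 0.03396587657127439
scene knob 177 ((547.89306640625, 126.63322448730469), (30.933795928955078, 29.19528579711914), 56.97692108154297) 0.08721068991946462
scene mark 11 ((-1.3447303771972656, 1.2428970336914062), (71.76107788085938, 89.42378997802734), 87.84912872314453) [ 0.55123146 -0.162837    0.11360417][ WARN:0@0.624] global loadsave.cpp:1063 imwrite_ Unsupported depth image for selected encoder is fallbacked to CV_8U.
```

Emit:
carry_out(series="0.0277 -0.035 0 1.4;0.0277 -0.035 0 1.4;0.0277 -0.035 0 1.4;0.0277 -0.035 0 1.4;0.0277 -0.035 0 1.4;0.0277 -0.035 0 1.4;0.0277 -0.035 0 1.4;0.0277 -0.035 0 1.4;0.0277 -0.035 0 1.4;0.0277 -0.035 0 1.2;0 0 0 0;0 0 0 0", jaw=1)

```text
time: 2.4
tool_pos: [0.5757, 0.2553, 0.2452]
tcp_rot: [-0.343, -3.122, -0.001]
wrist_force: [0.3, 0.5, -0.1]
width: 0.996
grip_force: 0.0
```

Run:
```python
from h import *
s=bot.read_state();print(s["tool_pos"],s["tcp_rot"])
p,X=cloud("wrist");cv2.imwrite("pics/w1.png",p)
near=np.hypot(X[...,0]-.576,X[...,1]-.255)<.07
for lab,m in(("top",near&(X[...,2]>.088)),("block",near&(X[...,2]>.026)&(X[...,2]<.05))):
    Q=X[m];print(lab,len(Q),cv2.minAreaRect((Q[:,:2]*1000).astype(np.float32)),np.median(Q[:,2]))
m=abs(X[...,2]-.016)<.004;Q=X[m];print("board",cv2.minAreaRect((Q[:,:2]*1000).astype(np.float32)))
```

```text
[0.57571243 0.25531813 0.245206  ] [-3.42867680e-01 -3.12221143e+00 -5.96445380e-04]
top 51314 ((573.0149536132812, 255.66639709472656), (139.88877868652344, 54.40902328491211), 76.99174499511719) 0.3078262503775462
block 1447 ((573.4109497070312, 254.76361083984375), (49.933345794677734, 69.92393493652344), 77.8951416015625) 0.03258450648795791
board ((627.8829956054688, 245.39781188964844), (747.9549560546875, 307.83233642578125), 83.65221405029297)
```

View pics/w1.png

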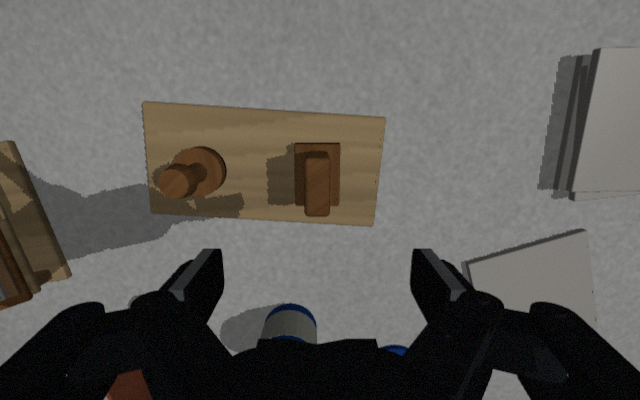

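Emit:
carry_out(series="-0.0015 0 -0.045 0;0 0 -0.045 0;0 0 -0.045 0;0 0 -0.029 0;0 0 -0.02 0;0 0 0 0;0 0 0 0")

```text
time: 3.32
tool_pos: [0.5754, 0.256, 0.0628]
tcp_rot: [0.341, 3.121, 0.002]
wrist_force: [-0.1, 1.0, 0.8]
width: 0.998
grip_force: 0.0
```

Emit:
carry_out(series="0 0 0 0;0 0 0 0;0 0 0 0;0 0 0 0;0 0 0 0;0 0 0 0;0 0 0 0;0 0 0 0", jaw=-1, grip_force=30)

```text
time: 4.32
tool_pos: [0.5747, 0.2553, 0.0617]
tcp_rot: [0.342, 3.122, 0.0]
wrist_force: [-0.6, -0.4, 5.5]
width: 0.277
grip_force: 38.0
```

Run:
```python
from h import *
X=np.load("top.npy")
m=(abs(X[...,2]-.016)<.005)&(abs(X[...,0]-.555)<.12)&(abs(X[...,1]-.19)<.17)
m=cv2.morphologyEx(m.astype(np.uint8),cv2.MORPH_OPEN,np.ones((5,5)))>0
r=cv2.minAreaRect((X[m][:,:2]*1000).astype(np.float32));print(r,cv2.boxPoints(r))
```

```text
((554.9866333007812, 196.50851440429688), (269.40924072265625, 129.8896942138672), 73.84736633300781) [[455.1311    85.188965]
 [579.8933    49.054016]
 [654.84216  307.82806 ]
 [530.07996  343.963   ]]
```

Emit:
carry_out(series="0 0 0.02 0;0 0 0.02 0;0.025 -0.005 0 -1;0.025 -0.005 0 -1;0.025 -0.005 0 -1;0.025 -0.0055 0 -0.7;0 0 0 0;0 0 0 0;0 0 0 0")

```text
time: 5.45
tool_pos: [0.6735, 0.2349, 0.1013]
tcp_rot: [-0.441, -3.11, 0.0]
wrist_force: [-0.5, -0.2, -3.1]
width: 0.277
grip_force: 37.0
```

Run:
```python
from h import *
s=bot.read_state();print(s["tool_pos"],s["tcp_rot"],s["grip_force"])
p,X=cloud("scene");cv2.imwrite("pics/s1.png",cv2.resize(p[60:260,260:500],None,fx=2.5,fy=2.5))
```

```text
[0.67346083 0.23493446 0.10134505] [-4.41359938e-01 -3.10963684e+00  3.20507671e-04] 36.96102976799011
```

View pics/s1.png

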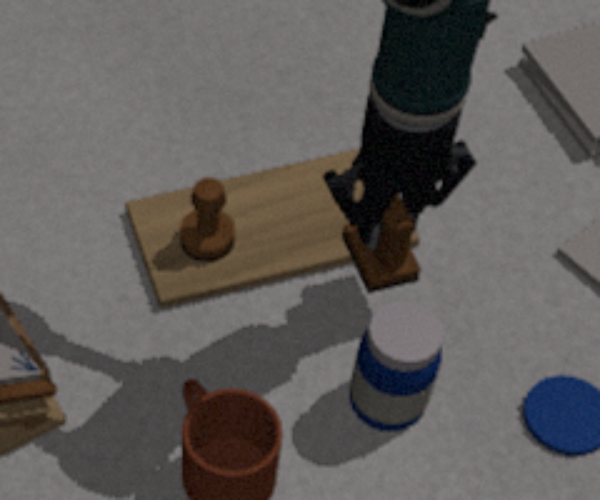

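Emit:
carry_out(series="0 0 -0.023 0;0 0 -0.023 0;0 0 0 0;-0.0038 0.0011 0 0;-0.0029 0.0008 0.001 0;-0.0029 0.0008 0.001 0;-0.0029 0.0008 0.001 0;0 0 0 0;0 0 0 0", grip_force=20)

```text
time: 6.62
tool_pos: [0.6647, 0.238, 0.0605]
tcp_rot: [0.441, 3.104, 0.002]
wrist_force: [4.1, -1.9, -3.2]
width: 0.277
grip_force: 36.7
```

Emit:
carry_out(series="-0.0029 0.0008 0.0005 0;-0.0029 0.0008 0 0;-0.0029 0.0008 0 0;-0.0029 0.0008 0 0;0 0 0 0;0 0 0 0")

```text
time: 7.38
tool_pos: [0.6562, 0.2406, 0.0639]
tcp_rot: [0.44, 3.098, 0.003]
wrist_force: [7.0, -5.0, 4.0]
width: 0.278
grip_force: 37.5
```

Run:
```python
from h import *
s=bot.read_state();print(s["tool_pos"],s["wrist_force"],s["torque"],s["grip_force"])
p,X=cloud("scene");np.save("s2.npy",X);cv2.imwrite("pics/s2.png",cv2.resize(p[90:210,340:460],None,fx=4.5,fy=4.5,interpolation=cv2.INTER_CUBIC))
```

```text
[0.65615047 0.2406136  0.06388063] [ 6.98206116 -5.00808605  3.98409316] [-1.10144274 -1.41433344  0.06911347] 37.512962222099304
```

View pics/s2.png

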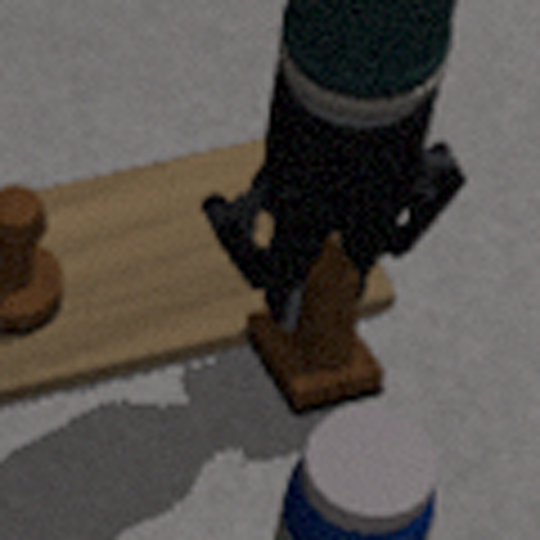

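```bash
cat >> h.py <<'E'
def prof(X,c,yaw,w=.010,pr=True,zmin=.02):
    """x-z profile of the stamp in the vertical plane through c along yaw (deg); relative to c"""
    e=np.array([np.cos(np.radians(yaw)),np.sin(np.radians(yaw))]);f=np.array([-e[1],e[0]])
    D=X[...,:2]-np.array(c)[:2];a=D@e;b=D@f
    m=(abs(b)<w)&(abs(a)<.06)&(X[...,2]>zmin)&(X[...,2]<.3)
    return np.stack([a[m],X[...,2][m]],1)*1000,b[m]
E
python3 - <<'E'
from h import *
X=np.load("s2.npy");q,b=prof(X,(.6562,.2406),-16.15)
o=np.argsort(q[:,1]);print(len(q));print(np.round(q[o][::6]).astype(int).tolist())
E
```

```text
718
[[49, 26], [51, 30], [48, 32], [49, 34], [53, 36], [50, 38], [48, 40], [39, 41], [40, 42], [39, 43], [44, 44], [46, 45], [39, 47], [36, 49], [39, 50], [39, 52], [38, 55], [38, 57], [37, 60], [40, 61], [34, 63], [33, 65], [35, 66], [33, 69], [33, 72], [32, 75], [34, 77], [31, 79], [31, 81], [30, 83], [30, 86], [27, 87], [32, 89], [29, 92], [29, 94], [28, 95], [4, 96], [9, 96], [23, 97], [8, 98], [28, 98], [25, 99], [27, 100], [16, 101], [6, 101], [22, 102], [21, 102], [29, 103], [20, 104], [12, 125], [15, 131], [15, 132], [13, 136], [16, 138], [16, 141], [12, 144], [12, 147], [14, 151], [21, 154], [39, 182], [41, 183], [37, 185], [37, 189], [37, 191], [38, 193], [41, 195], [37, 197], [38, 200], [38, 202], [37, 203], [40, 206], [39, 209], [39, 211], [39, 213], [38, 215], [35, 217], [38, 219], [40, 220], [38, 221], [35, 222], [31, 223], [38, 224], [40, 224], [30, 226], [31, 228], [33, 230], [38, 240], [39, 242], [39, 243], [38, 245], [37, 246], [41, 248], [36, 250], [38, 254], [36, 255], [39, 256], [37, 257], [36, 259], [35, 261], [36, 263], [36, 264], [38, 266], [37, 269], [36, 270], [34, 271], [35, 272], [35, 276], [35, 277], [35, 280], [36, 281], [36, 283], [34, 284], [35, 286], [35, 287], [35, 290], [35, 291], [35, 293], [35, 295], [36, 297], [35, 299]]
```

Emit:
carry_out(series="-0.0029 0.0008 0 0;-0.0029 0.0008 0 0;-0.0029 0.0008 0 0;-0.0029 0.0008 0 0;-0.0029 0.0008 0 0;0 0 0 0;0 0 0 0")

```text
time: 8.3
tool_pos: [0.6429, 0.2446, 0.0657]
tcp_rot: [0.439, 3.096, 0.004]
wrist_force: [6.4, -6.8, 8.6]
width: 0.275
grip_force: 38.3
```

```bash
cat >> h.py <<'E'
def tilt(yaw,n="scene",z0=.05,z1=.09,half=.04):
    s=bot.read_state();print("tcp",s["tool_pos"],"F",s["wrist_force"],"grip",s["grip_force"])
    p,X=cloud(n);q,b=prof(X,s["tool_pos"],yaw,zmin=z0)
    k=(q[:,1]<z1*1000)&(q[:,0]>10)&(q[:,0]<55)
    q=q[k]
    for _ in range(5):
        c=np.polyfit(q[:,1],q[:,0],1);r=abs(np.polyval(c,q[:,1])-q[:,0]);q=q[r<max(4,2*np.median(r))]
    print("tilt deg",np.degrees(np.arctan(-c[0])),"n",len(q)," end-face a at z0,z1:",np.polyval(c,[z0*1000,z1*1000]))
    return p,X
E
python3 - <<'E'
from h import *
p,X=tilt(-16.15);np.save("s3.npy",X)
q,b=prof(X,bot.read_state()["tool_pos"],-16.15);q=q[q[:,1]<115];o=np.argsort(q[:,1]);print(np.round(q[o][::8]).astype(int).tolist())
E
```

```text
tcp [0.64288629 0.24458746 0.06573035] F [ 6.42287388 -6.78502749  8.60296112] grip 38.33416700363159
tilt deg 26.26907030333918 n 122  end-face a at z0,z1: [49.80362739 30.06125628]
[[13, 36], [59, 46], [58, 48], [45, 52], [49, 53], [45, 54], [56, 55], [50, 56], [45, 57], [47, 60], [42, 62], [40, 65], [38, 67], [40, 69], [41, 71], [40, 73], [37, 76], [35, 79], [34, 80], [34, 82], [30, 85], [32, 87], [30, 88], [29, 91], [30, 93], [27, 95], [26, 97], [25, 98], [-2, 99], [2, 101], [6, 103], [14, 104], [11, 106], [22, 107], [21, 108], [19, 108], [18, 111]]
```

Emit:
carry_out(series="-0.0029 0.0008 0 0;-0.0024 0.0007 0 0;0 0 0 0;0 0 0 0;0 0 0.01 0;0 0 0.03 0;0 0 0.04 0;0 0 0.04 0;0 0 0 0;0 0 0 0;0 0 0 0")

```text
time: 9.72
tool_pos: [0.6288, 0.2465, 0.1762]
tcp_rot: [-0.442, -3.106, 0.003]
wrist_force: [0.3, 0.1, -3.0]
width: 0.278
grip_force: 37.0
```

Run:
```python
from h import *
p,X=tilt(-16.15,z0=.165,z1=.21);np.save("s4.npy",X)
q,b=prof(X,bot.read_state()["tool_pos"],-16.15);q=q[(q[:,1]<230)];o=np.argsort(q[:,1]);print(np.round(q[o][::8]).astype(int).tolist())
```

```text
tcp [0.62884613 0.24646645 0.17624386] F [ 0.25664654  0.08715834 -3.00928181] grip 37.035550475120544
tilt deg 29.728325262294373 n 181  end-face a at z0,z1: [50.77277671 25.07573713]
[[-4, 20], [59, 165], [55, 167], [46, 168], [32, 168], [52, 170], [57, 170], [53, 171], [48, 172], [47, 174], [45, 176], [45, 177], [39, 178], [39, 180], [38, 182], [41, 184], [41, 186], [37, 188], [38, 190], [33, 191], [35, 193], [34, 195], [31, 197], [31, 199], [30, 200], [30, 202], [25, 204], [26, 205], [28, 207], [23, 209], [23, 211], [1, 211], [25, 213], [23, 214], [24, 216], [8, 216], [21, 218], [14, 219], [21, 220], [18, 222]]
```

Emit:
carry_out(series="0 0 0.02 0;0 0 0.02 0;-0.0095 -0.0443 0 -9.4;-0.0095 -0.0443 0 -9.4;-0.0095 -0.0443 0 -9.4;-0.0095 -0.0443 0 -9.4;-0.0095 -0.0443 0 -9.4;-0.0095 -0.0443 0 -9.4;-0.0095 -0.0443 0 -9.4;-0.0095 -0.0443 0 -9.4;0 0 0 0;0 0 0 0;0 0 0 0")

```text
time: 11.4
tool_pos: [0.5551, -0.1066, 0.2195]
tcp_rot: [2.246, 2.196, 0.001]
wrist_force: [-0.2, -0.2, -2.9]
width: 0.274
grip_force: 36.9
```

Run:
```python
from h import *
s=bot.read_state();r=R.from_rotvec(s["tcp_rot"]).as_matrix();print(s["tool_pos"],"yaw_y",np.degrees(np.arctan2(r[1,1],r[0,1])),"tool z",r[:,2])
P=[]
for n in("top","scene","wrist"):
    p,X=cloud(n);np.save(n+"5.npy",X);cv2.imwrite(f"pics/{n}5.png",p);P.append(p)
cv2.imwrite("pics/c5.png",np.vstack([np.hstack([P[0][180:330,330:530],P[1][120:270,150:350]]),np.hstack([cv2.resize(P[2],(400,250))])])[:,:])
p=cv2.imread("pics/top0.png");X=np.load("top.npy")
n=np.array([.0145,.502,.8648]);o=np.array([.55,-.164,.1143])
xa=np.cross([1,0,0],n)*-1;xa/=np.linalg.norm(xa);xa*=-np.sign(xa[1]);ya=np.cross(n,xa)
q=np.stack([(X-o)@xa,(X-o)@ya],-1)*1000
f=p.astype(float);d=f[...,0]-f[...,2]
print("d pct",np.percentile(d[242:266,385:418],[50,90,99]))
m=(d>d[245:262,390:412].mean()+10)&(abs(q[...,0])<56)&(abs(q[...,1])<46)
r=cv2.minAreaRect(q[m].astype(np.float32));print(m.sum(),r,o+(xa*r[0][0]+ya*r[0][1])/1000)
# tile outline: light pixels
g=f.min(-1);k=(g>g[245:262,390:412].mean()*.8)&(np.abs(q).max(-1)<100)&(abs((X-o)@n)<.004)
k=cv2.morphologyEx(k.astype(np.uint8),cv2.MORPH_OPEN,np.ones((5,5)))>0
r=cv2.minAreaRect(q[k].astype(np.float32));print("tile",r,o+(xa*r[0][0]+ya*r[0][1])/1000)
```

```text
[ 0.55507494 -0.10659891  0.21953661] yaw_y -1.2887111257450259 tool z [ 1.10279495e-03  1.41862911e-04 -9.99999382e-01]
d pct [-5. -4. -3.]
265 ((-3.84033203125, -1.0189437866210938), (73.17173767089844, 94.64259338378906), 88.41167449951172) [ 0.54898112 -0.16067127  0.11238482]
tile ((-3.2709197998046875, -0.9677200317382812), (148.27732849121094, 149.5359344482422), 88.24756622314453) [ 0.54903234 -0.1611641   0.11267004]
```

View pics/c5.png

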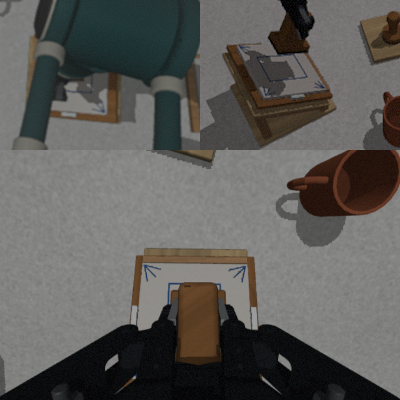

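```bash
cat >> h.py <<'E'
n=np.array([.0145,.502,.8648]);n/=np.linalg.norm(n)
o=np.array([.550,-.162,.1132])
xa=np.array([-.031,-1,0]);xa=xa-n*(xa@n);xa/=np.linalg.norm(xa);ya=np.cross(n,xa)
A=np.stack([xa,ya,n],1)
def tl(X): return (X-o)@A*1000
E
python3 - <<'E'
from h import *
for nm in("wrist","scene"):
    X=np.load(nm+"5.npy");p=cv2.imread(f"pics/{nm}5.png").astype(int);q=tl(X)
    t=(abs(q[...,2])<5)&(np.abs(q[...,:2]).max(-1)<78)
    blue=t&(p[...,0]-p[...,2]>5)&(np.abs(q[...,:2]).max(-1)<52)
    print(nm,"plane z med",np.median(q[t][:,2]),"blue",blue.sum(),np.percentile(q[blue],[1,50,99],axis=0).round(1).tolist())
    brown=(p[...,2]-p[...,0]>12)&(q[...,2]>15)&(np.hypot(q[...,0],q[...,1])<90)
    Q=q[brown];h,e=np.histogram(Q[:,2],np.arange(15,190,5));print(dict(zip(e.astype(int),h)))
    np.save(nm+"_st.npy",Q)
    for z0 in range(30,170,10):
        k=Q[(Q[:,2]>z0)&(Q[:,2]<z0+10)]
        if len(k)>20: print(z0,len(k),np.percentile(k,[2,98],axis=0)[:,:2].round(1).tolist())
E
```

```text
wrist plane z med -0.3427017253798618 blue 212 [[-46.6, -38.2, -2.1], [-42.0, -35.5, -0.1], [-18.3, 34.4, 1.6]]
{np.int64(15): np.int64(0), np.int64(20): np.int64(0), np.int64(25): np.int64(0), np.int64(30): np.int64(0), np.int64(35): np.int64(0), np.int64(40): np.int64(0), np.int64(45): np.int64(0), np.int64(50): np.int64(0), np.int64(55): np.int64(0), np.int64(60): np.int64(0), np.int64(65): np.int64(0), np.int64(70): np.int64(0), np.int64(75): np.int64(0), np.int64(80): np.int64(1), np.int64(85): np.int64(429), np.int64(90): np.int64(7), np.int64(95): np.int64(0), np.int64(100): np.int64(0), np.int64(105): np.int64(0), np.int64(110): np.int64(1), np.int64(115): np.int64(13), np.int64(120): np.int64(4), np.int64(125): np.int64(1), np.int64(130): np.int64(2), np.int64(135): np.int64(2), np.int64(140): np.int64(18), np.int64(145): np.int64(2789), np.int64(150): np.int64(5662), np.int64(155): np.int64(1), np.int64(160): np.int64(0), np.int64(165): np.int64(0), np.int64(170): np.int64(42), np.int64(175): np.int64(22), np.int64(180): np.int64(25)}
80 430 [[-20.3, -21.6], [37.8, 27.5]]
1
[... 729 characters left out ...]
64(36), np.int64(115): np.int64(37), np.int64(120): np.int64(33), np.int64(125): np.int64(32), np.int64(130): np.int64(26), np.int64(135): np.int64(26), np.int64(140): np.int64(21), np.int64(145): np.int64(24), np.int64(150): np.int64(11), np.int64(155): np.int64(1), np.int64(160): np.int64(0), np.int64(165): np.int64(0), np.int64(170): np.int64(1), np.int64(175): np.int64(2), np.int64(180): np.int64(0)}
70 34 [[-16.0, -15.7], [49.9, 32.4]]
80 319 [[-17.9, -14.2], [50.4, 33.4]]
90 145 [[-10.1, -10.6], [48.1, 32.2]]
100 79 [[7.4, -1.3], [43.0, 21.8]]
110 73 [[10.4, -0.6], [43.0, 25.7]]
120 65 [[22.7, -2.5], [42.8, 19.7]]
130 52 [[27.9, -0.6], [42.4, 20.2]]
140 45 [[-10.4, -5.1], [42.7, 19.1]]
```

Run:
```python
from h import *
Q=np.load("wrist_st.npy");Q=Q[(Q[:,2]>140)&(Q[:,2]<160)]
c,_,_,_=np.linalg.lstsq(np.c_[Q[:,:2],np.ones(len(Q))],Q[:,2],rcond=None);print("top plane slopes",c, "z at x=14.5,y=3:",c@[14.5,3,1])
for y in (0,):
  r=cv2.minAreaRect(Q[:,:2].astype(np.float32));print(r)
X=np.load("wrist5.npy");q=tl(X);t=(abs(q[...,2])<6)&(np.abs(q[...,:2]).max(-1)<72);T_=q[t]
print("tile plane",np.linalg.lstsq(np.c_[T_[:,:2],np.ones(len(T_))],T_[:,2],rcond=None)[0])
print("per-mm world of xa,ya,n",xa,ya,n)
```

```text
top plane slopes [ 1.25769379e-02 -2.73222026e-03  1.50099943e+02] z at x=14.5,y=3: 150.274112395222
((11.915821075439453, 0.5676116943359375), (52.70552062988281, 71.69192504882812), 2.5613701343536377)
tile plane [-0.00215637 -0.0025848  -0.38382522]
per-mm world of xa,ya,n [-0.0274108  -0.864326    0.50218444] [ 0.99951909 -0.03098509  0.00122744] [0.01449932 0.50197659 0.86475966]
```

Emit:
carry_out(series="-0.0028 0.0066 -0.0038 0;-0.0028 0.0065 -0.0037 0;-0.0002 -0.005 -0.0086 0;-0.0001 -0.005 -0.0086 0;-0.0002 -0.005 -0.0086 0;-0.0001 -0.005 -0.0086 0;-0.0001 -0.0051 -0.0088 0;0 0 0 0;0 0 0 0;0 0 0 0")

```text
time: 12.8
tool_pos: [0.5487, -0.1195, 0.1686]
tcp_rot: [2.247, 2.194, 0.001]
wrist_force: [-0.9, -0.1, -2.8]
width: 0.273
grip_force: 36.9
```

```bash
cat > chk.py <<'E'
from h import *
s=bot.read_state();print(s["tool_pos"],tl(s["tool_pos"]),s["wrist_force"])
for nm in("wrist","scene"):
    p,X=cloud(nm);cv2.imwrite(f"pics/{nm}6.png",p);p=p.astype(int);q=tl(X)
    t=(abs(q[...,2])<16)&(np.abs(q[...,:2]).max(-1)<52)&(p[...,0]-p[...,2]>5)
    if t.sum(): print(nm,"blue",t.sum(),np.percentile(q[t],[1,50,99],axis=0).round(1).tolist())
    b=(p[...,2]-p[...,0]>12)&(q[...,2]>4)&(np.hypot(q[...,0],q[...,1])<70)
    Q=q[b];h,e=np.histogram(Q[:,2],np.arange(0,130,5));print(e[:-1][h>40].astype(int).tolist())
    z0=np.median(Q[Q[:,2]>60][:,2]) if nm=="wrist" else 98
    k=Q[abs(Q[:,2]-z0)<5];l=Q[abs(Q[:,2]-z0+62)<6];m=Q[(Q[:,2]>z0-45)&(Q[:,2]<z0-10)]
    for nn,w in(("top",k),("block",l),("mid",m)):
        if len(w)>10: print(nm,nn,len(w),np.median(w[:,2]).round(1),np.percentile(w,[2,98],axis=0)[:,:2].round(1).tolist())
    if nm=="wrist": print(np.linalg.lstsq(np.c_[k[:,:2],np.ones(len(k))],k[:,2],rcond=None)[0])
E
python3 chk.py
```

```text
[ 0.54865645 -0.11947085  0.16863842] [-8.88191104 -2.59262691 69.27006966] [-0.88193964 -0.09835183 -2.7795406 ]
wrist blue 376 [[-46.7, -38.0, -1.8], [-42.8, 19.3, 0.1], [-25.4, 34.4, 1.7]]
[35, 95, 100, 120]
wrist top 8456 100.1 [[-26.4, -14.2], [15.6, 8.4]]
wrist block 438 38.0 [[-34.3, -27.4], [24.1, 21.7]]
wrist mid 21 71.2 [[-22.9, -23.1], [14.1, 17.8]]
[1.45263517e-02 9.36652227e-04 1.00055727e+02]
scene blue 111 [[-47.1, -35.6, -2.5], [26.5, 26.9, 0.3], [46.4, 38.4, 2.5]]
[30, 35, 40, 45]
scene top 48 98.5 [[-26.7, -8.3], [28.4, 12.3]]
scene block 350 38.1 [[-31.4, -21.9], [35.9, 27.2]]
scene mid 212 69.1 [[-1.3, -8.5], [28.8, 15.3]]
```

Emit:
carry_out(series="0 0.0009 -0.0005 0;-0.0001 -0.0025 -0.0043 0;-0.0001 -0.0025 -0.0043 0;-0.0001 -0.0025 -0.0043 0;0 -0.0025 -0.0043 0;0 -0.0015 -0.0026 0;0 0 0 0;0 0 0 0")

```text
time: 13.9
tool_pos: [0.5478, -0.1299, 0.1481]
tcp_rot: [-2.248, -2.194, -0.0]
wrist_force: [-1.4, 2.4, 2.5]
width: 0.277
grip_force: 37.4
```

```bash
cat > st.py <<'E'
from h import *
s=bot.read_state();print(s["time"],s["tool_pos"].round(4),"tile frame",tl(s["tool_pos"]).round(1),"F tile",((s["wrist_force"]-[0,0,-2.9])@A).round(1),s["torque"].round(2))
E
python3 st.py
```

```text
13.9 [ 0.5478 -0.1299  0.1481] tile frame [-10.2  -3.1  46.3] F tile [ 0.6 -1.5  5.9] [ 0.42  0.57 -0.05]
```

Emit:
carry_out(series="0 -0.0007 -0.0012 0;0 -0.0006 -0.0011 0;0 0 0 0;0 0 0 0;0 0 0 0;0 0 0 0")

```text
time: 14.65
tool_pos: [0.5478, -0.1314, 0.1455]
tcp_rot: [-2.248, -2.194, 0.0]
wrist_force: [-4.3, 2.4, 3.7]
width: 0.277
grip_force: 37.8
```

```bash
python3 st.py; python3 chk.py
```

```text
14.65 [ 0.5478 -0.1314  0.1455] tile frame [-10.2  -3.1  43.3] F tile [ 1.3 -4.3  6.9] [0.58 0.92 0.  ]
[ 0.54782605 -0.13135172  0.14554056] [-10.18958801  -3.08284991  43.32000355] [-4.26328337  2.44795707  3.71132932]
wrist blue 604 [[-46.8, -38.0, -7.0], [-42.1, 17.5, -5.4], [-16.2, 34.5, -3.9]]
[10, 70, 75, 95]
wrist top 8481 74.2 [[-27.6, -14.7], [14.5, 8.0]]
wrist block 441 12.1 [[-35.5, -28.1], [22.8, 21.1]]
wrist mid 18 40.7 [[-24.2, -23.6], [8.9, 16.9]]
[1.40568010e-02 1.12124162e-03 7.41358644e+01]
scene blue 108 [[-47.2, -36.2, -8.3], [31.4, 27.4, -5.2], [46.8, 38.7, 0.9]]
[5, 10, 15]
scene block 76 35.1 [[-1.1, -8.8], [27.9, 15.4]]
scene mid 121 66.3 [[-28.4, -10.4], [27.6, 23.1]]
```

Emit:
carry_out(series="0 -0.0002 -0.0004 0;0 0 0 0;0 0 0 0;0 0 0 0;0 0 0 0;0 0 0 0;0 0 0 0;0 0 0 0;0 0 0 0;0 0 0 0")

```text
time: 16.0
tool_pos: [0.5478, -0.1316, 0.1452]
tcp_rot: [-2.248, -2.194, 0.0]
wrist_force: [-4.6, 3.3, 4.6]
width: 0.278
grip_force: 37.9
```

Emit:
carry_out(series="0 0.0015 0.0026 0;0 0.0015 0.0026 0;0 0.0015 0.0026 0;0 0.0015 0.0026 0;0 0.0015 0.0026 0;0 0 0 0;0 0 0 0;0 0 0 0;0 0 0 0")

```text
time: 17.12
tool_pos: [0.5479, -0.1241, 0.158]
tcp_rot: [-2.248, -2.194, 0.0]
wrist_force: [-0.7, -0.2, -2.4]
width: 0.273
grip_force: 36.9
```

```bash
python3 st.py; python3 chk.py
```

```text
17.125 [ 0.5479 -0.1241  0.158 ] tile frame [-10.2  -3.2  57.7] F tile [ 0.4 -0.7  0.3] [ 0.04 -0.02  0.01]
[ 0.54788645 -0.12413523  0.1579795 ] [-10.18200349  -3.23081518  57.70009331] [-0.69556855 -0.18819093 -2.38461959]
wrist blue 469 [[-46.7, -38.1, -1.4], [-42.0, 19.6, 0.0], [-20.4, 34.5, 1.7]]
[25, 80, 85, 90, 110]
wrist top 8484 88.5 [[-27.6, -14.9], [14.4, 7.8]]
wrist block 438 26.4 [[-35.5, -28.0], [22.7, 21.0]]
wrist mid 21 59.4 [[-24.2, -23.9], [12.7, 17.1]]
[1.42278151e-02 1.04241593e-03 8.84913686e+01]
scene blue 105 [[-46.4, -35.5, -2.3], [28.3, 30.1, 0.3], [46.5, 39.5, 13.5]]
[15, 20, 25, 30, 35]
scene block 100 35.6 [[-23.1, -7.1], [28.1, 15.5]]
scene mid 174 67.5 [[4.0, -9.1], [28.0, 13.7]]
```

Emit:
carry_out(series="0.0002 0.005 0.0087 0;0.0002 0.01 0.0173 0;0.0002 0.01 0.0173 0;0 0 0.034 0;-0.0013 0.0456 0 9.4;-0.0013 0.0456 0 9.4;-0.0013 0.0456 0 9.4;-0.0013 0.0456 0 9.4;-0.0013 0.0456 0 9.4;-0.0013 0.0456 0 9.4;-0.0013 0.0456 0 9.4;-0.0013 0.0456 0 9.4;0 0 -0.04 0;0 0 -0.04 0;0 0 -0.04 0;0 0 0 0;0 0 0 0;0 0 0 0")

```text
time: 19.48
tool_pos: [0.5401, 0.2667, 0.1185]
tcp_rot: [0.442, 3.106, 0.004]
wrist_force: [0.0, -0.4, -2.0]
width: 0.277
grip_force: 36.8
```

```bash
python3 st.py
python3 - <<'E'
from h import *
p,X=tilt(-16.15,z0=.105,z1=.15)
E
```

```text
19.475 [0.5401 0.2667 0.1185] tile frame [-367.6  -23.1  219.7] F tile [0.8 0.  0.6] [-0.02  0.02 -0.  ]
tcp [0.54012362 0.26669247 0.11854798] F [ 4.71547570e-04 -4.02976140e-01 -1.99436676e+00] grip 36.78141117095947
tilt deg 30.70991808423122 n 144  end-face a at z0,z1: [52.61873499 25.88915331]
```

Emit:
carry_out(series="0 0 -0.02 0;0 0 -0.02 0;0 0 -0.006 0;0 0 -0.003 0;0 0 -0.003 0;0 0 -0.003 0;0 0 0 0;0 0 0 0")

```text
time: 20.52
tool_pos: [0.5422, 0.264, 0.0675]
tcp_rot: [0.439, 3.104, -0.002]
wrist_force: [-6.6, -14.6, 39.0]
width: 0.275
grip_force: 42.3
```

Emit:
carry_out(series="0.0025 -0.0007 0.0006 0;0.0025 -0.0007 0.0003 0;0.0025 -0.0007 0 0;0.0025 -0.0007 -0.0003 0;0 0 0 0;0 0 0 0")

```text
time: 21.28
tool_pos: [0.5503, 0.2615, 0.0649]
tcp_rot: [0.44, 3.107, -0.003]
wrist_force: [-4.0, -8.7, 22.9]
width: 0.276
grip_force: 40.3
```

Run:
```python
from h import *
p,X=tilt(-16.15,z0=.06,z1=.1)
```

```text
tcp [0.55031102 0.26149079 0.06493082] F [-4.03934636 -8.7128873  22.85146307] grip 40.331525802612305
tilt deg 19.46452175461233 n 108  end-face a at z0,z1: [42.43977065 28.3028961 ]
```

Emit:
carry_out(series="0.0025 -0.0007 0 0;0.0025 -0.0007 -0.0003 0;0.0025 -0.0007 -0.0006 0;0.0025 -0.0007 -0.0006 0;0.0025 -0.0007 -0.0008 0;0 0 0 0;0 0 0 0")

```text
time: 22.2
tool_pos: [0.5612, 0.2581, 0.06]
tcp_rot: [0.442, 3.11, -0.003]
wrist_force: [-2.0, -5.5, 12.6]
width: 0.28
grip_force: 39.0
```

Run:
```python
from h import *
p,X=tilt(-16.15,z0=.045,z1=.09)
```

```text
tcp [0.56116219 0.25813572 0.0600132 ] F [-2.03790117 -5.48644291 12.55584721] grip 38.96825551986694
tilt deg 7.5149841481839035 n 100  end-face a at z0,z1: [39.22078521 33.28444991]
```

Emit:
carry_out(series="0.0025 -0.0007 -0.0008 0;0.0025 -0.0007 -0.001 0;0.0018 -0.0005 -0.001 0;0 0 -0.001 0;0 0 0 0;0 0 0 0")

```text
time: 23.0
tool_pos: [0.5673, 0.2565, 0.0564]
tcp_rot: [-0.442, -3.109, 0.003]
wrist_force: [-4.3, -5.1, 14.4]
width: 0.279
grip_force: 39.1
```

Run:
```python
from h import *
p,X=tilt(-16.15,z0=.045,z1=.09)
```

```text
tcp [0.56726975 0.25647459 0.05637787] F [-4.26782448 -5.13699009 14.36270353] grip 39.1433322429657
tilt deg 1.0779424905419055 n 89  end-face a at z0,z1: [36.3018667  35.45515275]
```

Emit:
carry_out(series="0 0 0.001 0;0 0 0 0;0 0 0 0;0 0 0 0;0 0 0 0;0 0 0 0;0 0 0.03 0;0 0 0.045 0;0 0 0.045 0;0 0 0.045 0;-0.04 0 0 0;-0.04 0 0 0;0 0 0 0;0 0 0 0", jaw=1)

```text
time: 24.8
tool_pos: [0.4879, 0.2576, 0.2212]
tcp_rot: [0.442, 3.109, 0.001]
wrist_force: [0.5, -0.0, -0.2]
width: 0.999
grip_force: 0.0
```

Run:
```python
from h import *
p,X=cloud("scene");cv2.imwrite("pics/s9.png",cv2.resize(p[60:260,150:450],None,fx=2,fy=2))
c=np.array([.555,.1965])
near=np.hypot(X[...,0]-.575,X[...,1]-.255)<.07
for lab,m in(("top",near&(X[...,2]>.086)&(X[...,2]<.11)),("block",near&(X[...,2]>.026)&(X[...,2]<.05))):
    Q=X[m];r=cv2.minAreaRect((Q[:,:2]*1000).astype(np.float32));d=np.array(r[0])/1000-c
    print(lab,len(Q),r,np.median(Q[:,2]),"board local",d@[.9605,-.278],d@[.278,.9605])
```

```text
top 204 ((576.0403442382812, 253.2572784423828), (24.377700805664062, 61.160667419433594), 72.89092254638672) 0.09409729091543151 board local 0.004430727233886632 0.06036458164215086
block 309 ((576.2301025390625, 253.572021484375), (50.99873733520508, 74.8970718383789), 74.43285369873047) 0.03307575193607892 board local 0.004525491516113214 0.06071964514160156
```

View pics/s9.png

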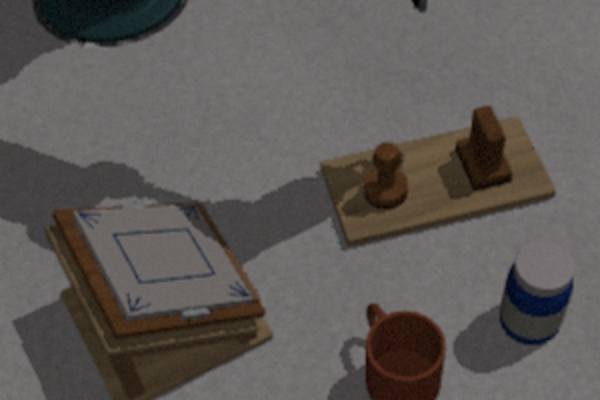

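The block stamp stands upright on the board at about (485,150) in the crop, clear of the round stamp at (386,178). The tile is back up and the mug and jar have not moved.

```bash
python3 -c "
from workcell import bot
print(bot.finish_job())"
```

```text
the job is handed in; nothing more can be done
None
```

I pressed the block stamp flat in the painted rectangle, pushing the tile down about 5.5 mm for over a second, then lifted it straight off, stood it upright on the board and handed the job in; the hand-in returned no verdict.

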